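# Wedge the rocking bead chest

## Robot

A 6-joint arm with a two-finger parallel gripper is mounted at the origin on the work surface. World frame = base frame: x ahead of the robot, y to its left, z up, the work surface at z = 0. Lengths are in m, angles in rad, forces in N, time in s.
With the tool pointing down it reaches from about 0.375 to 0.75 m from the base axis. Payload 9 kg.
Tool frame: the origin (TCP) lies at the very end of the fingers, on their centre line; the grasp point (between the pads) lies 19 mm behind it; z points along the fingers, y is the line along which they close (so a half turn about z gives the same grasp; the last joint's range is limited). The gripper opens to 85 mm and grips with 20 to 120 N. Pads are 22 mm wide; open, the fingers measure 114 mm over their backs; the gripper's body (76 mm by 85 mm) begins 54 mm behind the grasp point. The pads swing forward as they close: fully open they stand 13 mm farther back than shut.
Start: joints at [-1.338, 0.104, 0.097, 1.564, 0, 1.353], TCP at [0.261, -0.54, 0.231] pointing down, gripper open.
Joint ranges: [-2.99, 2.99], [-0.84, 1.86], [-1.1, 1.16], [-1.84, 2.11], [-1.51, 1.56], [-3.14, 3.14]. Speed limits (rad/s): [2.22, 2.22, 2.57, 3.14, 3.14, 3.14].

## Interface

Orientations are given as a unit quaternion [w, x, y, z].
In Python, from rig import state, snapshot, job_done gives the robot as it stands.
- The arm moves only by the tool play_rows, never from a script. Its argument "rows" is a list of rows, each a list of 6 numbers: the shift along the tool's x, y, z in units of 0.06 m (1.0 is 0.06 m), then the turn, a rotation vector about the tool's x, y, z in units of 5 degrees (1.0 is 5 degrees). In form: [[dx, dy, dz, wx, wy, wz], ...]. A call has 1 to 10 rows; each row shifts and turns the commanded pose from where the row before left it, along the tool's axes as they then stand; what a row does not reach is not made up. A row lasts 1/8 s, in which the tool goes at most 62.5 mm and 10.7 degrees, less where a joint would pass 70% of its speed; a pose out of reach is approached as far as the arm can. A call with a number of a shift or a turn outside -1 to 1 is refused whole. A call with a gripper value outside its range is refused whole. "hand" is the opening, from -1 (shut) to 1 (fully open), so that 0 is half open, set as the call begins (left out, the last holds). The fingers move at their own pace and stop on an object; the grip force is fixed at half the most. Time passes only in rows, so rows that do not move let the fingers close. It gives the time, the measured TCP pose, the force and the opening at its end, in the units of the state.
- state(): the state, without advancing time (a new reading comes with each control period).
- snapshot(name): name is "side" or "top"; returns a dict with "color" (400x640x3 uint8, blue, green, red), "z_map" (400x640 float32, m along the optical axis (not along the pixel's ray), 0 where there is no reading), "fx", "fy", "cx", "cy" (pixels), "pose" (4x4, takes a point from camera to world coordinates). Camera axes: x right, y up, looking along -z (the intrinsics and any distortion apply to the point x, -y, -z); pixel columns grow to the right and rows downward; lengths in m; the calibration is good to about 2 mm. A picture is of the moment at which its call begins.
- job_done(): hands the job in, once; it reports no verdict.
The state is a dict: "t": time; "q": joint angles; "joint_velocities": joint speeds; "joint_efforts": joint torques, N m; "tcp_pos": TCP position; "orientation": TCP orientation; "wrist_force": force on the tool from outside, world axes, zero at the start; "wrist_torque": the same for the moment, N m; "opening": finger opening in m.
Only numpy, scipy, OpenCV 4.12 (cv2) and the standard library are available. Lean on these libraries where they do the work, as an engineer would, in place of code of your own. Each camera call takes 0.05 s, during which the arm holds its last target. There are 200 camera calls.

## Task

The low bead chest rocks because its near right foot is too short. Press the green pad on its lid with the fingertips to feel it rock; then, only by pushing it along the table, slide the orange wedge thin end first under the short foot until it is snug, and press the green pad again to make sure that the chest no longer rocks, pushing the wedge farther if it does. Do not lift or grip anything, leave the chest where and as level as it stands, leave the wedge in place and leave the two bead jars and the glue bottle alone.

Things in the scene. Friction and masses are not known exactly. Their poses are not given: they have to be found in the camera images.
- chest: Wooden bead chest, 150 (x) x 200 (y) mm, loose, about 1.1 kg, on round feet 18 mm across at x +-60, y +-85 mm. Origin: on the table under its centre. Underside 20 mm, lid 66 mm up; drawers face -x. Unpressed it rests level on three feet; the brass one at x -60, y -85 hangs an unknown 4.5 to 9 mm above the table.
- press_pad: Green disc, 34 mm across, 4 mm thick, fixed on the chest's lid almost over the short foot; origin at the centre of its underside, 66 mm above the table (its top 70 mm). The place to press: on the unwedged chest 1 to 2 N here tips it down on to the short foot, as far as that foot hangs; 5 to 8 N is a fair test.
- low_foot (a point): Point on the chest's underside on the short foot's axis, 20 mm above the table when level; axes as the chest's. The foot's outer edge lies 9 mm from it towards the chest's -y side, and that side of the chest 15 mm from it. The wedge goes under from there, pushed along the chest's +y.
- wedge: Loose orange plastic wedge, 100 (x) x 50 (y) mm, 70 g, lying flat; origin at the centre of its underside. +x points to the thin end (2 mm at x +50), thickening evenly to 17 mm at x -50. Starts on the chest's -y side, thin end to the chest. Bears when the thin end is 17 to 47 mm past the foot's outer edge: the push then climbs from 0.5 N to a few N. Stays where left.
- wedge_tail (a point): Middle of the wedge's upright tail face (17 mm high, 50 mm wide), 8.5 mm above the table: where to push. Axes as the wedge's.
- jar_red: Red bead jar with clear lid, 49 mm across, 35 mm high, origin under its centre. Leave alone.
- jar_blue: Blue bead jar with white lid, 49 mm across, 35 mm high, origin under its centre. Leave alone.
- glue: Small glue bottle with orange cap, 32 mm across, 85 mm high, origin under its centre. Leave alone.
Mind the look-alikes: they are no part of the job. Of the things that look like the wedge, take the one that is farthest to the robot's right at the start.

How it is judged:
On the way, in this order (a step that is already met when the one before it is completed fails the run):
1. the green pad is pressed and the chest rocks on to its short foot (contact force between the fingers and press_pad above 1 N and angle between chest's own z axis and vertical above 0.03 rad), for 0.1 s.
2. the wedge lies under the short foot and the chest is level, pad not pressed (x of low_foot in the frame of wedge between -0.03 and 0.045 m and y of low_foot in the frame of wedge between -0.025 and 0.025 m and angle between chest's own z axis and vertical below 0.014 rad and contact force between the fingers and press_pad below 0.1 N), for 0.2 s.
3. the green pad is pressed again with at least 4 N and the chest stays level: it no longer rocks (x of low_foot in the frame of wedge between -0.03 and 0.045 m and y of low_foot in the frame of wedge between -0.025 and 0.025 m and angle between chest's own z axis and vertical below 0.014 rad and contact force between the fingers and press_pad above 4 N), for 0.15 s.
At the end, for the whole second after the job is handed in: The wedge lies flat on the table under the short foot (foot axis 5 mm or more in from the thin end, within 25 mm of the centre line); the chest is level to 0.014 rad and shifted less than 20 mm; both at rest; jars and bottle upright within 15 mm of their places (x of low_foot in the frame of wedge between -0.03 and 0.045 m and y of low_foot in the frame of wedge between -0.025 and 0.025 m and angle between chest's own z axis and vertical below 0.014 rad and height (world z) of wedge below 0.004 m and angle between wedge's own z axis and vertical below 0.03 rad and distance of each of low_foot, chest from where it was at the start of the episode below 0.02 m and linear speed of each of chest, wedge below 0.01 m/s and distance of each of jar_red, jar_blue, glue from where it was at the start of the episode below 0.015 m and angle between each of jar_red, jar_blue, glue's own z axis and vertical below 0.1 rad); the robot touches nothing.
It fails at once if the wedge is lifted or tipped off the table (height (world z) of wedge above 0.01 m or angle between wedge's own z axis and vertical above 0.2 rad).
It fails at once if the chest is lifted or shoved more than 30 mm (height (world z) of chest above 0.015 m or distance of chest from where it was at the start of the episode above 0.03 m).
It fails at once if a jar or the glue bottle is moved or tipped (distance of any of jar_red, jar_blue, glue from where it was at the start of the episode above 0.02 m or angle between any of jar_red, jar_blue, glue's own z axis and vertical above 0.2 rad).
It also fails if it takes over 61 s, if anything falls off the work surface, if the arm or the gripper's body presses on something with over 40 N, if the wrist force passes 120 N, or if a joint passes its speed limit or range.

## Working session

There is one attempt and no reset: what is moved stays moved. The work goes in short steps, Python scripts to look and compute and a tool call to move; the robot and the scene stay as the last step left them, time stands still between calls to the robot, and variables do not carry over. Pictures are saved under pics/ and viewed, on a budget of 10 in all, crops included, one or two more only if the job needs it, and the job is handed in when it is done.

Besides the shell and the picture viewer there is one more tool, called after "Request:" as name(argument=value, ...) on one line, values as JSON. play_rows: Moves the arm, as the interface text tells. Shifts and turns lie within -1 to 1; 1 stands for 0.06 m of shift or 5 degrees of turn. Its arguments: {"type":"object","properties":{"rows":{"type":"array","items":{"type":"array","items":{"type":"number"}}},"hand":{"type":"number"}},"required":["rows"]}

```bash
mkdir -p pics; cat > h.py <<'E'
import numpy as np,cv2
from rig import state,snapshot,job_done
def world(s,u,v):
    z=float(np.median([d for d in s["z_map"][v-1:v+2,u-1:u+2].ravel() if d>0] or [0]))
    p=np.array([(u-s["cx"])/s["fx"]*z,-(v-s["cy"])/s["fy"]*z,-z,1]); return (s["pose"]@p)[:3].round(4)
def cloud(s):
    v,u=np.mgrid[0:400,0:640]; z=s["z_map"]
    p=np.stack([(u-s["cx"])/s["fx"]*z,-(v-s["cy"])/s["fy"]*z,-z,np.ones_like(z)],-1)
    return (p@s["pose"].T)[...,:3]
def save(s,n): np.savez("pics/"+n+".npz",**s); cv2.imwrite("pics/"+n+".png",s["color"])
E
python3 - <<'E'
from h import *
for n in("top","side"):
    s=snapshot(n); save(s,n+"0"); print(n,[k for k in s],s["fx"],s["pose"].round(3).tolist())
print(state())
E
```

```text
top ['color', 'z_map', 'fx', 'fy', 'cx', 'cy', 'pose'] 466.2015814190677 [[0.011, 0.993, -0.119, 0.39], [-1.0, 0.012, 0.012, -0.019], [0.014, 0.119, 0.993, 1.111], [0.0, 0.0, 0.0, 1.0]]
side ['color', 'z_map', 'fx', 'fy', 'cx', 'cy', 'pose'] 475.4269180502232 [[0.962, 0.203, -0.181, 0.349], [-0.272, 0.731, -0.625, -0.543], [0.005, 0.651, 0.759, 0.695], [0.0, 0.0, 0.0, 1.0]]
{'t': 0.1, 'q': array([-1.33770501e+00,  1.04636385e-01,  9.65509356e-02,  1.56389471e+00,
        1.56330873e-05,  1.35309161e+00]), 'joint_velocities': array([-0.00018487, -0.00078414,  0.00175988, -0.00011677,  0.0021347 ,
       -0.00111772]), 'joint_efforts': array([ 4.08034670e-03, -5.58205247e+01,  5.04722106e+01,  1.28828333e-02,
       -2.59874769e-04, -1.80317039e-05]), 'tcp_pos': array([ 0.26135032, -0.539763  ,  0.2306041 ]), 'orientation': array([-5.91960063e-04,  9.74705061e-01,  2.23494281e-01,  3.26255763e-06]), 'wrist_force': array([-0.02689495,  0.35941442, -0.29746086]), 'wrist_torque': array([-0.0376277 ,  0.02430272, -0.00256301]), 'opening': 0.08517434565089103}
```

View pics/top0.png

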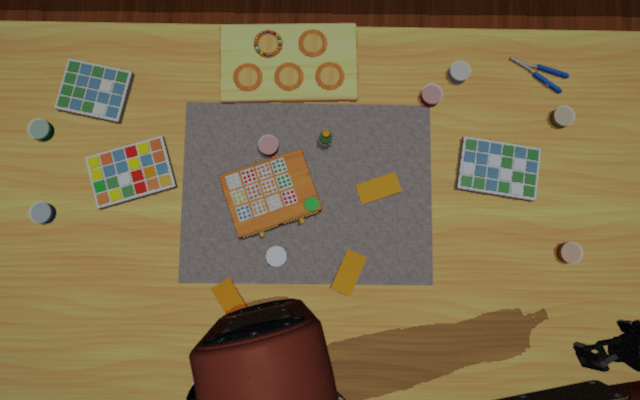

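View pics/side0.png

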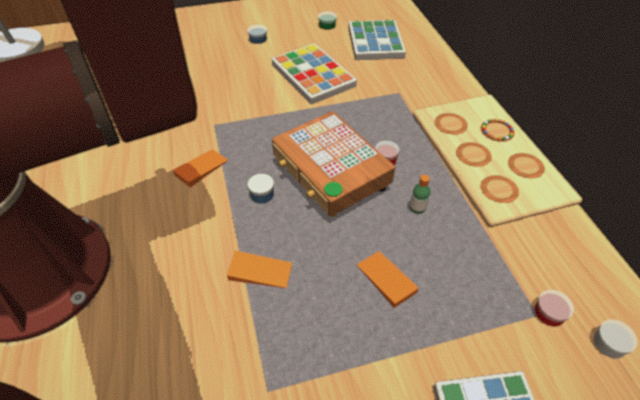

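Candidates for the wedge in the top view are (378,188), (348,272) and (229,296). The one farthest to the robot's right is (378,188), which is (388,277) in the side view. The chest is at (270,193), the pad at (311,204), the red jar at (268,145), the blue jar at (277,256) and the glue bottle at (326,137).

```bash
cat > m.py <<'E'
from h import *
def rect(P):
    r=cv2.minAreaRect((P[:,:2]*1000).astype(np.float32)); return np.round(r[0],1),np.round(r[1],1),round(r[2],1)
def look(s,box,tag):
    C=cloud(s); hsv=cv2.cvtColor(s["color"],cv2.COLOR_BGR2HSV)
    u0,v0,u1,v1=box["wedge"]; sub=np.zeros((400,640),bool); sub[v0:v1,u0:u1]=1
    w=sub&(hsv[...,0]<28)&(hsv[...,1]>140)&(hsv[...,2]>90)
    w=cv2.erode(w.astype(np.uint8),np.ones((2,2)))>0
    P=C[w]; P=P[P[:,2]<.03]; print(tag,"wedge",rect(P),"n",len(P))
    A=np.c_[P[:,:2],np.ones(len(P))]; k=np.linalg.lstsq(A,P[:,2],rcond=None)[0]; print(" slope",k[:2].round(3), "downhill deg",np.degrees(np.arctan2(-k[1],-k[0])).round(1))
    u0,v0,u1,v1=box["chest"]; sub[:]=0; sub[v0:v1,u0:u1]=1
    g=sub&(abs(hsv[...,0].astype(int)-60)<15)&(hsv[...,1]>150)&(C[...,2]>.05)
    n,l,st,c=cv2.connectedComponentsWithStats(g.astype(np.uint8)); i=1+np.argmax(st[1:,4]); G=C[l==i]
    print(" pad",rect(G),np.median(G,0).round(4))
    L=sub&(C[...,2]>.057)&(C[...,2]<.08); n,l,st,c=cv2.connectedComponentsWithStats(L.astype(np.uint8)); i=1+np.argmax(st[1:,4])
    print(" lid",rect(C[l==i]),np.median(C[l==i],0)[2].round(4))
E
python3 - <<'E'
from m import *
t=dict(np.load("pics/top0.npz")); s=dict(np.load("pics/side0.npz"))
look(t,dict(wedge=(350,165,410,210),chest=(210,140,325,245)),"top")
look(s,dict(wedge=(350,245,425,310),chest=(265,105,400,220)),"side")
for a in((326,137),(268,145),(277,256)): print(world(t,*a))
a=t["color"][120:290,200:420]; cv2.imwrite("pics/c.png",cv2.resize(a,None,fx=3.5,fy=3.5,interpolation=cv2.INTER_CUBIC))
E
```

```text
top wedge (array([ 569. , -171.6]), array([46.5, 96. ]), 18.8) n 782
 slope [ 0.052 -0.137] downhill deg 110.9
 pad (array([533.8, -14.5]), array([3.1, 0. ]), -132.0) [ 0.5338 -0.0145  0.0688]
 lid (array([548. ,  81.5]), array([153. , 200.2]), 19.5) 0.0658
side wedge (array([ 568. , -172.4]), array([49.5, 98.2]), 18.7) n 1480
 slope [ 0.056 -0.117] downhill deg 115.6
 pad (array([520.9, -12.3]), array([24.4, 25.8]), 61.7) [ 0.5203 -0.0128  0.0689]
 lid (array([546. ,  82.1]), array([153.8, 201.8]), 19.6) 0.0651
[ 0.6741 -0.0434  0.0778]
[0.6649 0.0924 0.0334]
[0.4045 0.0655 0.0328]
```

View pics/c.png

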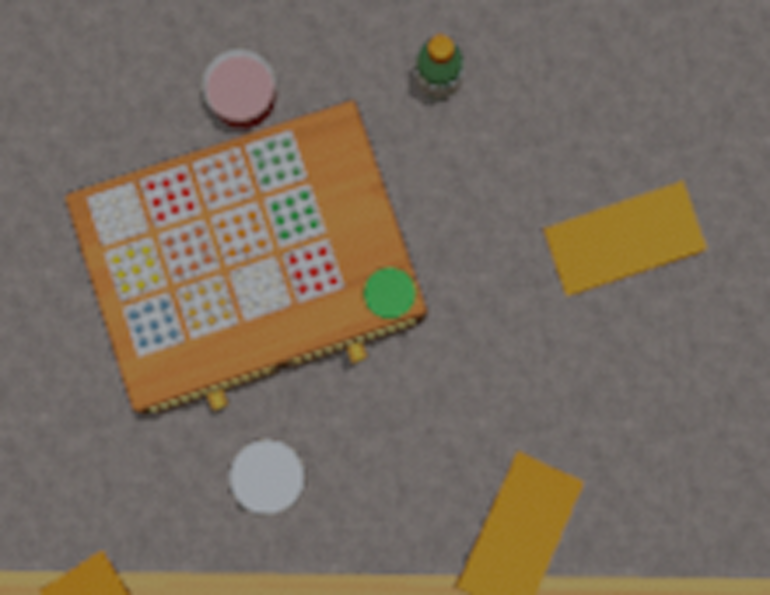

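The close crop agrees with the fits. The wedge is at about (568,-172) mm, its thin end facing 109°, nearly in line with the short foot at about (519,-18). The pad is at about (520,-13). First I turn the tool so its x points along the push direction (109°), with the fingers shut.

Request:
play_rows(rows=[[0,0,0,0,0,-1],[0,0,0,0,0,-1],[0,0,0,0,0,-1],[0,0,0,0,0,-1],[0,0,0,0,0,-1],[0,0,0,0,0,-1],[0,0,0,0,0,-1],[0,0,0,0,0,-1],[0,0,0,0,0,-1],[0,0,0,0,0,-1]], hand=-1)

```text
t: 1.35
tcp_pos: [0.2614, -0.5399, 0.2308]
orientation: [-0.0, 0.788, 0.616, 0.0]
wrist_force: [0.5, 0.7, -1.0]
opening: 0.0001
```

Request:
play_rows(rows=[[0,0,0,0,0,-1],[0,0,0,0,0,-1],[0,0,0,0,0,-1],[0,0,0,0,0,-1],[0,0,0,0,0,-1],[0,0,0,0,0,-1],[0,0,0,0,0,-0.64],[0,0,0,0,0,0]])

```text
t: 2.35
tcp_pos: [0.2614, -0.5399, 0.2309]
orientation: [-0.0, 0.581, 0.814, 0.0]
wrist_force: [0.8, 0.1, 0.3]
opening: -0.0003
```

Request:
play_rows(rows=[[0.5,0.5,0.1,0,0,0],[0.5,0.5,0.1,0,0,0],[0.5,0.5,0.1,0,0,0],[0.5,0.5,0.1,0,0,0],[0.5,0.5,0.1,0,0,0],[0.5,0.5,0.1,0,0,0],[0.5,0.5,0.1,0,0,0],[0.5,0.5,0.1,0,0,0],[0.5,0.5,0.1,0,0,0],[0.5,0.5,0.1,0,0,0]])

```text
t: 3.6
tcp_pos: [0.4476, -0.1573, 0.1711]
orientation: [0.0, 0.581, 0.814, -0.0]
wrist_force: [0.8, 1.2, 0.7]
opening: -0.0
```

Request:
play_rows(rows=[[0.5,0.5,0.3,0,0,0],[0.5,0.5,0.3,0,0,0],[0.5,0.5,0.3,0,0,0],[0.4,0.43,0.28,0,0,0],[0,0,0,0,0,0],[0,0,0,0,0,0]])

```text
t: 4.35
tcp_pos: [0.5194, -0.0134, 0.1006]
orientation: [-0.0, 0.581, 0.814, -0.0]
wrist_force: [1.1, -0.5, 0.7]
opening: -0.0001
```

```bash
python3 - <<'E'
from h import *
s=snapshot("side"); save(s,"side1"); print(state()["wrist_force"],state()["tcp_pos"])
cv2.imwrite("pics/c1.png",cv2.resize(s["color"][60:260,220:440],None,fx=3,fy=3))
E
```

```text
[-0.65834737 -0.24075694 -0.20670245] [ 0.51954685 -0.01382206  0.10093785]
```

View pics/c1.png

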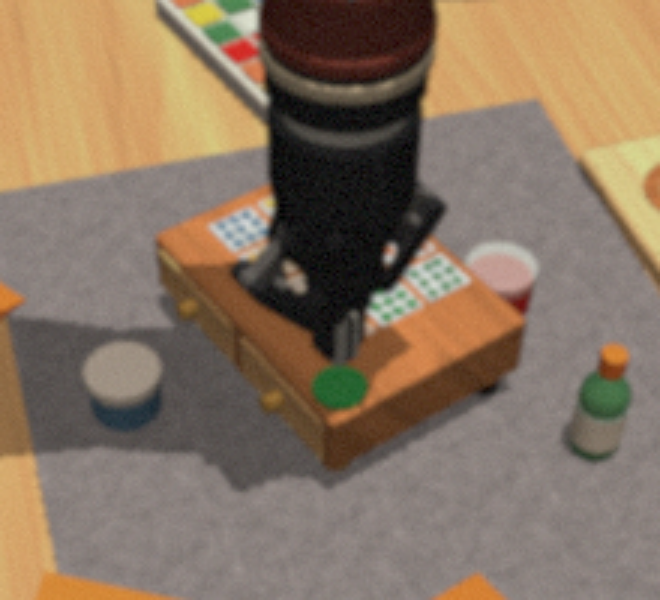

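The fingertips (crop 343,350) are about 30 mm above the pad (340,387). Descend.

Request:
play_rows(rows=[[0,0,0.25,0,0,0],[0,0,0.17,0,0,0],[0,0,0.05,0,0,0],[0,0,0.03,0,0,0],[0,0,0.03,0,0,0],[0,0,0,0,0,0]])

```text
t: 5.15
tcp_pos: [0.5198, -0.0132, 0.0689]
orientation: [0.0, 0.581, 0.814, 0.0]
wrist_force: [0.4, 0.6, 1.5]
opening: 0.0001
```

Request:
play_rows(rows=[[0,0,0.03,0,0,0],[0,0,0.03,0,0,0],[0,0,0,0,0,0]])

```text
t: 5.52
tcp_pos: [0.5195, -0.0131, 0.0649]
orientation: [-0.0, 0.581, 0.814, 0.0]
wrist_force: [-0.1, -0.7, 0.9]
opening: 0.0004
```

Request:
play_rows(rows=[[0,0,0.02,0,0,0],[0,0,0.02,0,0,0],[0,0,0,0,0,0]])

```text
t: 5.9
tcp_pos: [0.5196, -0.0133, 0.0631]
orientation: [0.0, 0.581, 0.814, -0.0]
wrist_force: [-2.7, -0.2, 5.8]
opening: 0.0
```

```bash
python3 - <<'E'
from m import *
s=snapshot("side"); C=cloud(s); print(state()["wrist_force"],state()["tcp_pos"])
save(s,"side2")
L=C[105:215,265:400].reshape(-1,3); L=L[(L[:,2]>.05)&(L[:,2]<.08)]
# keep lid rectangle interior
x=np.array([.943,.334]);y=np.array([-.334,.943]);d=L[:,:2]-[.547,.082]; a=d@x;b=d@y; m=(abs(a)<.07)&(abs(b)<.092)&((a>-.03)|(b>-.05)); 
k=np.linalg.lstsq(np.c_[a[m],b[m],np.ones(m.sum())],L[m,2],rcond=None)[0]; print("lid slopes",k,np.hypot(k[0],k[1]))
E
```

```text
[-3.37834336 -1.33911037  6.11491456] [ 0.51955698 -0.01329894  0.06306106]
lid slopes [0.07275427 0.05478163 0.06581378] 0.09107255431978827
```

Pressed and bottomed at 5.8 N with the pad about 7 mm down, so the foot hangs roughly 7 mm. Next: lift off and go behind the tail, with the fingers about 20 mm apart for a two-point push.

Request:
play_rows(rows=[[0,0,-0.05,0,0,0],[0,0,-0.1,0,0,0],[0,0,-0.5,0,0,0],[-0.5,0,0,0,0,0],[-0.7,0,0,0,0,0],[-0.7,-0.1,0,0,0,0],[-0.8,0,0,0,0,0],[-0.8,0,0,0,0,0],[-0.76,0,0,0,0,0],[0,0,0,0,0,0]])

```text
t: 7.2
tcp_pos: [0.5974, -0.2595, 0.1011]
orientation: [-0.0, 0.582, 0.813, -0.0]
wrist_force: [-0.3, -0.5, -0.7]
opening: -0.0002
```

Request:
play_rows(rows=[[0,0,0.3,0,0,0],[0,0,0.3,0,0,0],[0,0,0.3,0,0,0],[0,0,0.2,0,0,0],[0,0,0,0,0,0],[0,0,0,0,0,0]], hand=-0.5)

```text
t: 7.95
tcp_pos: [0.5976, -0.2569, 0.0364]
orientation: [0.001, 0.58, 0.814, -0.0]
wrist_force: [0.5, 0.4, 0.4]
opening: 0.0216
```

```bash
python3 - <<'E'
from m import *
print(state()["wrist_force"],state()["tcp_pos"],state()["opening"])
s=snapshot("side"); save(s,"side3"); look(s,dict(wedge=(350,245,425,310),chest=(265,105,400,220)),"side")
cv2.imwrite("pics/c3.png",cv2.resize(s["color"][140:340,280:500],None,fx=3,fy=3))
E
```

```text
[0.52403895 0.44185552 0.43045539] [ 0.59755966 -0.25692558  0.03636922] 0.021557573266211962
side wedge (array([ 568. , -171.5]), array([50. , 98.9]), 17.9) n 1315
 slope [ 0.064 -0.121] downhill deg 118.0
 pad (array([520.7, -12.7]), array([25.4, 24.8]), 73.7) [ 0.5206 -0.012   0.0688]
 lid (array([545.8,  82.4]), array([153.2, 203.2]), 19.8) 0.0652
```

View pics/c3.png

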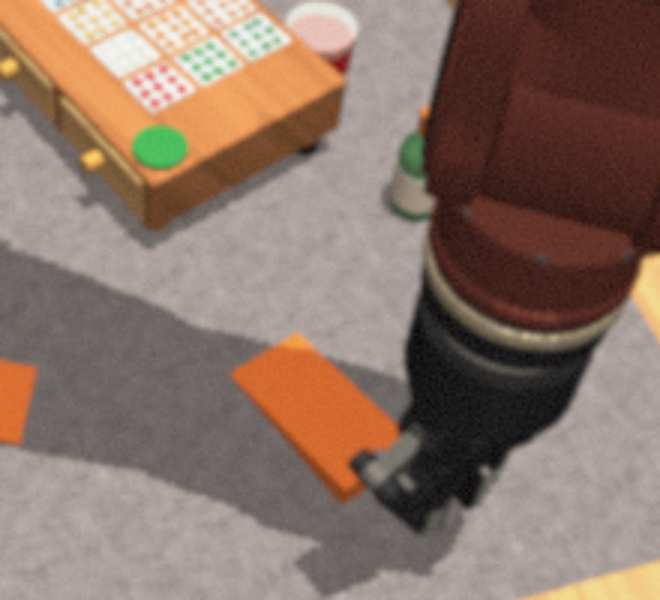

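The chest is level again, and the tool stands behind the tail (crop 400,480) with clearance. Lower it, then push.

Request:
play_rows(rows=[[0,0,0.25,0,0,0],[0,0,0.2,0,0,0],[0,0,0.07,0,0,0],[0,0,0,0,0,0],[0.15,0,0,0,0,0],[0.15,0,0,0,0,0],[0.1,0,0,0,0,0],[0,0,0,0,0,0]])

```text
t: 9.0
tcp_pos: [0.5894, -0.2335, 0.0047]
orientation: [0.0, 0.58, 0.814, -0.0]
wrist_force: [-0.2, -0.1, 0.1]
opening: 0.0212
```

Request:
play_rows(rows=[[0.15,0,0,0,0,0],[0.15,0,0,0,0,0],[0.15,0,0,0,0,0],[0.15,0,0,0,0,0],[0.15,0,0,0,0,0],[0.15,0,0,0,0,0],[0.15,0,0,0,0,0],[0.1,0,0,0,0,0],[0,0,0,0,0,0]])

```text
t: 10.12
tcp_pos: [0.5666, -0.1682, 0.0043]
orientation: [-0.0, 0.58, 0.814, 0.0]
wrist_force: [0.0, -0.5, -0.6]
opening: 0.0212
```

```bash
python3 - <<'E'
from m import *
print(state()["wrist_force"],state()["tcp_pos"])
s=snapshot("side"); save(s,"side4"); look(s,dict(wedge=(335,190,425,310),chest=(265,105,400,220)),"side")
cv2.imwrite("pics/c4.png",cv2.resize(s["color"][140:340,280:500],None,fx=3,fy=3))
E
```

```text
[ 0.03213087 -0.487048   -0.55296439] [ 0.56661586 -0.16822375  0.00433904]
side wedge (array([544.9, -59.6]), array([129. ,  60.1]), 73.9) n 628
 slope [0.131 0.077] downhill deg -149.4
 pad (array([520.5, -13. ]), array([27.4, 24.8]), 72.6) [ 0.5203 -0.0117  0.0688]
 lid (array([545.4,  83. ]), array([153., 204.]), 19.5) 0.0652
```

View pics/c4.png

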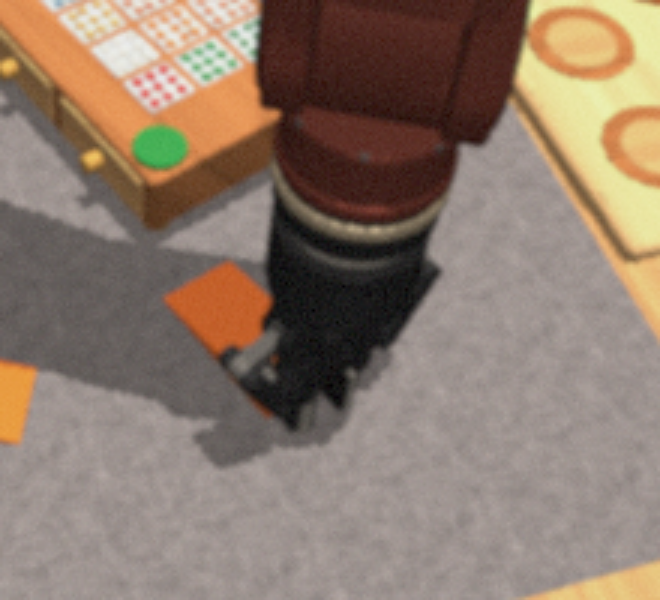

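The wedge moves with the tool. Its thin-end corners are at crop (165,298) and (228,263), which is full (335,239) and (356,228). I'll check the heading from these.

```bash
python3 - <<'E'
from m import *
s=dict(np.load("pics/side4.npz"))
a,b=[world(s,*p) for p in((336,239),(356,229))]; print(a,b,(a+b)/2,np.degrees(np.arctan2(*(b-a)[1::-1])))
E
```

```text
[ 0.5102 -0.0718  0.0018] [ 0.5519 -0.0595  0.0008] [ 0.53105 -0.06565  0.0013 ] 16.434163206253455
```

Request:
play_rows(rows=[[0.12,0,0,0,0,0],[0.12,0,0,0,0,0],[0.12,0,0,0,0,0],[0.12,0,0,0,0,0],[0.12,0,0,0,0,0],[0.12,0,0,0,0,0],[0.1,0,0,0,0,0],[0.1,0,0,0,0,0],[0,0,0,0,0,0]])

```text
t: 11.3
tcp_pos: [0.5487, -0.1162, 0.0045]
orientation: [-0.0, 0.58, 0.814, 0.0]
wrist_force: [0.9, 0.1, -0.5]
opening: 0.0216
```

Request:
play_rows(rows=[[0.05,0,0,0,0,0],[0.05,0,0,0,0,0],[0.05,0,0,0,0,0],[0,0,0,0,0,0]])

```text
t: 11.8
tcp_pos: [0.5459, -0.1079, 0.0045]
orientation: [-0.0, 0.58, 0.814, 0.0]
wrist_force: [-0.4, -0.4, -0.5]
opening: 0.0215
```

Request:
play_rows(rows=[[0.03,0,0,0,0,0],[0.03,0,0,0,0,0],[0,0,0,0,0,0]])

```text
t: 12.18
tcp_pos: [0.5447, -0.1046, 0.0044]
orientation: [-0.0, 0.58, 0.814, 0.0]
wrist_force: [-0.9, -0.4, 0.4]
opening: 0.0215
```

Request:
play_rows(rows=[[0.03,0,0,0,0,0],[0.03,0,0,0,0,0],[0,0,0,0,0,0]])

```text
t: 12.55
tcp_pos: [0.5435, -0.1011, 0.0045]
orientation: [-0.0, 0.58, 0.814, 0.0]
wrist_force: [-0.4, 0.7, -0.0]
opening: 0.0213
```

Request:
play_rows(rows=[[0.03,0,0,0,0,0],[0.03,0,0,0,0,0],[0,0,0,0,0,0]])

```text
t: 12.92
tcp_pos: [0.5424, -0.0977, 0.0045]
orientation: [-0.0, 0.58, 0.814, 0.0]
wrist_force: [-0.3, -0.2, -0.4]
opening: 0.0211
```

Request:
play_rows(rows=[[0.03,0,0,0,0,0],[0.02,0,0,0,0,0],[0,0,0,0,0,0]])

```text
t: 13.3
tcp_pos: [0.5414, -0.095, 0.0045]
orientation: [-0.0, 0.58, 0.814, -0.0]
wrist_force: [-0.1, -0.1, 0.4]
opening: 0.0215
```

Request:
play_rows(rows=[[0.02,0,0,0,0,0],[0.02,0,0,0,0,0],[0,0,0,0,0,0]])

```text
t: 13.68
tcp_pos: [0.5406, -0.0927, 0.0045]
orientation: [-0.0, 0.58, 0.814, 0.0]
wrist_force: [-0.0, 0.0, -0.3]
opening: 0.0213
```

```bash
python3 - <<'E'
from m import *
print(state()["wrist_force"],state()["tcp_pos"])
s=snapshot("side"); save(s,"side5"); look(s,dict(wedge=(335,190,425,310),chest=(265,105,400,220)),"side")
cv2.imwrite("pics/c5.png",cv2.resize(s["color"][100:300,240:460],None,fx=3,fy=3))
E
```

```text
[-0.01055625  0.01162197 -0.25855509] [ 0.54061698 -0.09269055  0.00447093]
side wedge (array([519.8, -67.4]), array([44.7,  3.5]), 70.7) n 12
 slope [-0.523  0.356] downhill deg -34.3
 pad (array([506.7, -43.5]), array([93. , 19.4]), 73.1) [ 0.5169 -0.0116  0.0689]
 lid (array([537.2,  79.6]), array([135.4, 202.5]), 19.0) 0.0653
```

View pics/c5.png

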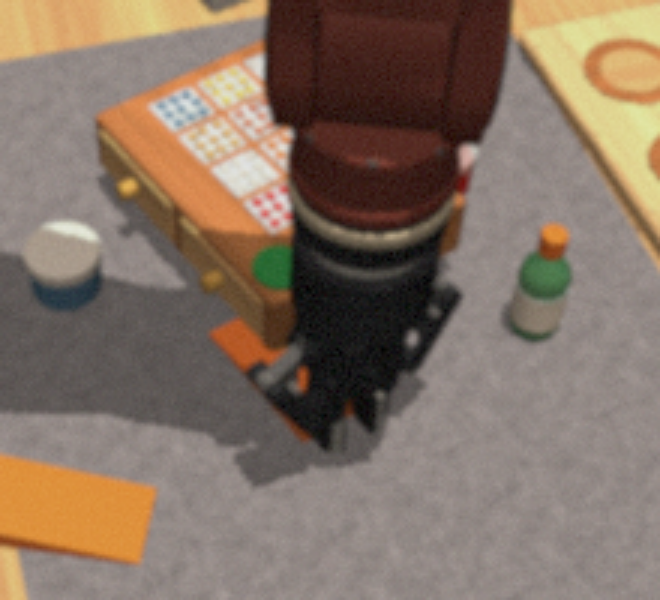

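```bash
python3 - <<'E'
from m import *
s=dict(np.load("pics/side5.npz"))
F=np.array([.5188,-.0183]); xw=np.array([-.3256,.9455]); yw=np.array([-.9455,-.3256])
for c in((219,332),(235,355),(250,372),(300,430),(268,343),(235,322)):
    p=world(s,round(240+c[0]/3),round(100+c[1]/3)); d=p[:2]-F; print(c,p,"along",(d@xw).round(4),"lat",(d@yw).round(4))
E
```

```text
(219, 332) [0.4873 0.0019 0.0012] along 0.0294 lat 0.0232
(235, 355) [ 0.4913 -0.0191  0.0044] along 0.0082 lat 0.0263
(250, 372) [ 0.4763 -0.1042  0.0985] along -0.0674 lat 0.0682
(300, 430) [ 0.5128 -0.0866  0.0087] along -0.0626 lat 0.0279
(268, 343) [ 0.5084 -0.0318  0.0258] along -0.0094 lat 0.0142
(235, 322) [0.4989 0.0085 0.0016] along 0.0318 lat 0.0101
```

The thin end is about 39 mm past the foot's outer edge and laterally centred to about 1–3 mm, but not bearing yet. Continue slowly.

Request:
play_rows(rows=[[0.02,0,0,0,0,0],[0.02,0,0,0,0,0],[0,0,0,0,0,0]])

```text
t: 14.1
tcp_pos: [0.5398, -0.0904, 0.0045]
orientation: [-0.0, 0.58, 0.814, -0.0]
wrist_force: [0.3, -0.2, 0.8]
opening: 0.0213
```

Request:
play_rows(rows=[[0.02,0,0,0,0,0],[0.02,0,0,0,0,0],[0,0,0,0,0,0]])

```text
t: 14.48
tcp_pos: [0.5392, -0.0887, 0.0046]
orientation: [0.0, 0.581, 0.814, -0.0]
wrist_force: [1.0, -4.3, -2.0]
opening: 0.0212
```

Request:
play_rows(rows=[[0.02,0,0,0,0,0],[0.01,0,0,0,0,0],[0,0,0,0,0,0]])

```text
t: 14.85
tcp_pos: [0.5385, -0.087, 0.0045]
orientation: [0.0, 0.581, 0.814, -0.0]
wrist_force: [1.0, -4.3, -1.2]
opening: 0.0211
```

The force has climbed to 4.3 N, so the wedge bears. Back off, lift, shut the fingers and return above the pad.

Request:
play_rows(rows=[[-0.1,0,0,0,0,0],[-0.4,0,0,0,0,0],[0,0,-0.3,0,0,0],[0,0,-0.6,0,0,0],[0,0,-0.7,0,0,0],[0,0,0,0,0,0]])

```text
t: 15.6
tcp_pos: [0.5508, -0.1164, 0.1055]
orientation: [0.003, 0.581, 0.814, 0.001]
wrist_force: [0.7, -0.0, -0.3]
opening: 0.0214
```

```bash
python3 - <<'E'
from m import *
print(state()["wrist_force"],state()["tcp_pos"])
s=snapshot("top"); save(s,"top6"); look(s,dict(wedge=(300,165,410,230),chest=(210,140,325,245)),"top")
s=snapshot("side"); save(s,"side6"); look(s,dict(wedge=(335,190,425,310),chest=(265,105,400,220)),"side")
E
```

```text
[ 0.65658784 -0.01463008 -0.34770707] [ 0.55082825 -0.11638296  0.10547806]
top wedge (array([0., 0.]), array([0., 0.]), 0.0) n 0
 slope [0. 0.] downhill deg -180.0
 pad (array([ 5.28e+02, -5.00e-01]), array([ 7.5, 20.7]), 53.6) [0.5278 0.     0.0694]
 lid (array([547.9,  83. ]), array([152.3, 200.4]), 19.3) 0.0658
side wedge (array([526.3, -49.5]), array([51.1, 58.2]), 18.1) n 548
 slope [ 0.011 -0.045] downhill deg 103.3
 pad (array([518.5,  -7.8]), array([26.2, 22.1]), 38.6) [ 0.5163 -0.0067  0.0688]
 lid (array([544.7,  84.4]), array([152.9, 201.3]), 19.1) 0.0653
```

Request:
play_rows(rows=[[0.3,0,0,0,0,0],[0.5,0.1,0,0,0,0],[0.5,0,0,0,0,0],[0.4,0,0,0,0,0],[0,0,0,0,0,0],[0,0,0,0,0,0]], hand=-1)

```text
t: 16.45
tcp_pos: [0.5203, -0.0163, 0.1]
orientation: [-0.0, 0.58, 0.814, -0.0]
wrist_force: [-0.0, -0.1, 0.6]
opening: -0.0002
```

Request:
play_rows(rows=[[0.05,0,0.25,0,0,0],[0,0,0.17,0,0,0],[0,0,0.05,0,0,0],[0,0,0.02,0,0,0],[0,0,0,0,0,0]])

```text
t: 17.08
tcp_pos: [0.5199, -0.0138, 0.0713]
orientation: [0.0, 0.581, 0.814, 0.0]
wrist_force: [-0.7, -0.9, 0.0]
opening: 0.0001
```

Request:
play_rows(rows=[[0,0,0.01,0,0,0],[0,0,0,0,0,0],[0,0,0,0,0,0]])

```text
t: 17.45
tcp_pos: [0.5198, -0.0137, 0.0706]
orientation: [0.0, 0.58, 0.814, 0.0]
wrist_force: [0.1, -0.2, -0.3]
opening: 0.0002
```

Request:
play_rows(rows=[[0,0,0.01,0,0,0],[0,0,0.01,0,0,0],[0,0,0,0,0,0]])

```text
t: 17.82
tcp_pos: [0.5198, -0.0137, 0.07]
orientation: [0.0, 0.58, 0.814, 0.0]
wrist_force: [-3.1, -0.3, 6.4]
opening: -0.0001
```

Request:
play_rows(rows=[[0,0,0.01,0,0,0],[0,0,0,0,0,0],[0,0,0,0,0,0]])

```text
t: 18.2
tcp_pos: [0.5198, -0.0138, 0.0699]
orientation: [0.0, 0.58, 0.814, -0.0]
wrist_force: [-4.9, 1.4, 11.2]
opening: -0.0
```

It is firm: 6 to 11 N at z = 0.070, with no give. Lift off clear and check.

Request:
play_rows(rows=[[0,0,-0.04,0,0,0],[0,0,-0.3,0,0,0],[0,0,-0.6,0,0,0],[0,0,-0.6,0,0,0],[-0.7,0,-0.6,0,0,0],[-0.8,0,0,0,0,0],[-0.8,0,0,0,0,0],[-0.8,0,0,0,0,0],[0,0,0,0,0,0],[0,0,0,0,0,0]])

```text
t: 19.45
tcp_pos: [0.5803, -0.1893, 0.1977]
orientation: [0.0, 0.581, 0.814, 0.0]
wrist_force: [0.3, 0.7, 1.0]
opening: -0.0
```

```bash
python3 - <<'E'
from m import *
s=snapshot("top"); save(s,"top7"); look(s,dict(wedge=(312,165,410,230),chest=(210,140,325,245)),"top")
for a in((326,137),(268,145),(277,256)): print(world(s,*a))
s=snapshot("side"); save(s,"side7"); look(s,dict(wedge=(335,190,425,310),chest=(265,105,400,220)),"side")
C=cloud(s);L=C[105:215,265:400].reshape(-1,3); L=L[(L[:,2]>.06)&(L[:,2]<.068)]
print("lid tilt",np.linalg.lstsq(np.c_[L[:,:2],np.ones(len(L))],L[:,2],rcond=None)[0])
cv2.imwrite("pics/c7.png",cv2.resize(s["color"][90:290,230:450],None,fx=3,fy=3))
E
```

```text
top wedge (array([524.4, -41.2]), array([37.3, 83.7]), 56.0) n 330
 slope [ 0.077 -0.129] downhill deg 121.0
 pad (array([581.5,  55. ]), array([0., 0.]), 0.0) [0.5815 0.055  0.0725]
 lid (array([547.8,  82.8]), array([152.7, 200.1]), 19.1) 0.0658
[ 0.6749 -0.0435  0.0749]
[0.6647 0.0922 0.0345]
[0.4044 0.0653 0.0353]
side wedge (array([548.7, -34.7]), array([123.6,  52.1]), 54.2) n 588
 slope [0.148 0.018] downhill deg -172.9
 pad (array([ 438., -271.]), array([572. ,  24.7]), 72.6) [ 0.5198 -0.0105  0.0689]
 lid (array([545.2,  84.2]), array([153.1, 203.1]), 19.1) 0.0652
lid tilt [0.00159176 0.0044362  0.06388964]
```

View pics/c7.png

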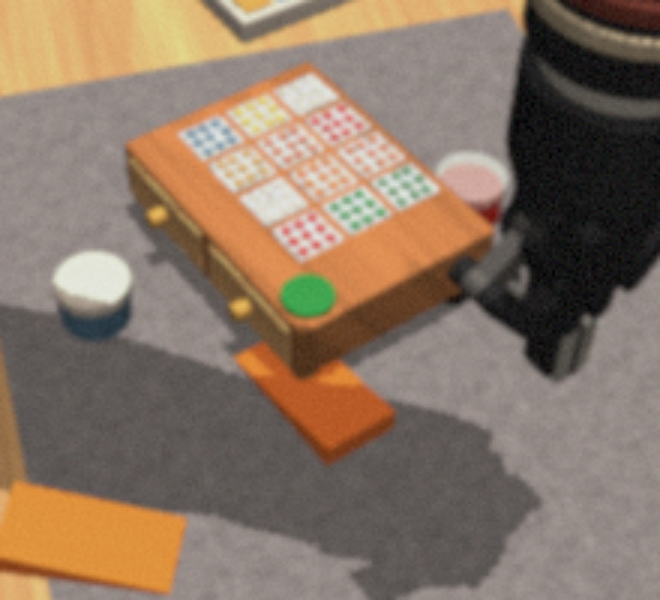

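The wedge sits under the corner (crop 315,400), the chest is level, the jars and bottle are where they were, and the arm is clear.

```bash
python3 -c "
from rig import *
print(job_done())"
```

```text
the job is handed in; nothing more can be done
None
```

The orange wedge is under the chest's short foot, the chest no longer rocks when pressed, and the job is handed in. It took about 20 s of the 61 s allowed. `job_done` gives no verdict, so this rests on my own checks:

- **First press:** with 5.8 N on the green pad, its top went down about 7 mm, from 70 to 63 mm, until the short foot touched the table.
- **Wedge:** I chose the one farthest to the robot's right. I pushed it thin end first with two fingertips until the push force climbed to about 4.3 N, with the thin end about 45 mm past the foot's outer edge. It was centred on the foot to within about 3 mm.
- **Second press:** the pad took 6 to 11 N, above the 5 to 8 N suggested for a test, and stayed at 70 mm.
- **After lifting off:** the lid's tilt measures about 0.005 rad and the chest has shifted about 2 mm. The jars and glue bottle are within 1 mm of their starting places horizontally, and the arm touches nothing.

**Disagreements:** a lid tilt measured during the first press suggested about 9 mm of hang, against the 7 mm from the press depth. The wedge only began to bear about 42 mm past the edge, which favours the larger figure. After the push, the automatic wedge and pad fits were spoiled by the arm and chest hiding them, so the final wedge check is from the picture and the travel.

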